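# Open the gauge's sprung dust hood and close its jaw on the pawn

## Robot

A 6-joint arm with a two-finger parallel gripper is mounted at the origin on the work surface. World frame = base frame: x ahead of the robot, y to its left, z up, the work surface at z = 0. Lengths are in m, angles in rad, forces in N, time in s.
With the tool pointing down it reaches from about 0.425 to 0.925 m from the base axis. Payload 12.5 kg.
Tool frame: the origin (TCP) lies on the mounting face of the last link; the fingertips stand arm.tip_extent ahead of it and the grasp point (between the pads) lies 155 mm ahead of it (arm.tip_extent is the distance from the TCP to the fingertips, in m); z points along the fingers, y is the line along which they close (so a half turn about z gives the same grasp; the last joint's range is limited). The gripper opens to 85 mm and grips with 20 to 120 N. Pads are 22 mm wide; open, the fingers measure 114 mm over their backs; the gripper's body (76 mm by 85 mm) begins 54 mm behind the grasp point. The pads swing forward as they close: fully open they stand 13 mm farther back than shut.
Start: joints at [1.058, 0.491, 1.559, -0, 1.092, -0.106], TCP at [0.247, 0.574, 0.405] pointing down, gripper open.
Joint ranges: [-3.1, 3.1], [-0.84, 2.19], [0.05, 2.79], [-1.13, 4.28], [0.06, 2.93], [-2.69, 2.69]. Speed limits (rad/s): [2.22, 2.22, 2.79, 3.14, 3.14, 3.14].

## Interface

Orientations are given as a unit quaternion [w, x, y, z].
In Python, from workcell import arm, read_camera, get_calibration, nets gives the robot as it stands.
- The arm moves only by the tool carry_out, never from a script. Its argument "steps" is a list of rows, each a list of 7 numbers: the shift along the world's x, y, z in cm, then the turn, a rotation vector about the world's x, y, z in units of 6 degrees (1.0 is 6 degrees), then the opening, from 0 (shut) to 1 (fully open). A call has 1 to 10 rows; each row is the pose to reach, as a shift and turn from the pose commanded when the call began; what a row does not reach only later rows make up. A row lasts 1/8 s, in which the tool goes at most 62.5 mm and 10.7 degrees, less where a joint would pass 70% of its speed; a pose out of reach is approached as far as the arm can. A call with a gripper value outside its range is refused whole. The fingers move at their own pace and stop on an object; "force" is the grip in N (left out, the last holds). Time passes only in rows, so rows that repeat a pose let the fingers close. It gives the time, the measured TCP pose, the force, the opening and the grip force at its end, in the units of the state.
- arm.get_obs(): the state, without advancing time (a new reading comes with each control period).
- read_camera(name): name is "scene" or "top" or "wrist"; returns (picture, depth): 420x560x3 uint8, blue, green, red; 420x560 float32, m along the optical axis (not along the pixel's ray), 0 where there is no reading.
- get_calibration(name): a dict with "K" (3x3 intrinsics, pixels), "eye" and "attitude" of the camera in the world. Camera axes: x right, y down, z forward; pixel columns grow to the right and rows downward; lengths in m; the calibration is good to about 2 mm. The wrist camera is an equidistant fisheye: a pixel r from the principal point sees the ray r / f radians off the axis. A picture is of the moment at which its call begins: read the wrist's pose just before it. get_calibration takes no time and is no camera call; for the wrist camera it gives the pose at the moment of the call.
- arm.job_done(): hands the job in; it is judged then, once.
Trained networks look in the newest picture that a camera, given by its name, has taken for a name from the list of things; names that differ only in an ending like _2 or _b are one class to them, and where a whole thing is asked for, a point or a joint stands for the part that bears it (a point fixed in the world has none). Each returns a list of dicts, best first, with "score" (0 to 1); they miss things now and then, are a little off and sometimes report something else, mostly with a low value. They report only what shows in the picture. A call takes as long as a camera call.
- nets.find_in(camera, thing): "at" ([x, y, z] in m, in world coordinates, good to about 4 mm: the middle of the surface that is visible of it).
- nets.regions_of(camera, thing): "pixels" (420x560 bool, what is visible of it).
The state is a dict: "t": time; "joint_positions": joint angles; "dq": joint speeds; "joint_efforts": joint torques, N m; "position": TCP position; "tcp_rot": TCP orientation; "contact_force": force on the tool from outside, world axes, zero at the start; "wrist_torque": the same for the moment, N m; "opening": opening from 0.0 (shut) to 1.0 (fully open); "finger_force": force on a finger pad.
Only numpy, scipy, OpenCV 4.12 (cv2) and the standard library are available. Lean on these libraries where they do the work, as an engineer would, in place of code of your own. Each camera call takes 0.05 s, during which the arm holds its last target. There are 200 camera calls.

## Task

Lift the clear dust hood of the sizing gauge by the bar along its free edge and swing it back past the point where its spring takes over, so that it stays fully open by itself. Then gently slide the gauge's loose jaw along until the soapstone pawn's foot is nipped between it and the fixed jaw, touching both, with the pawn still standing upright. Leave the bowls, the tortoise and the chuck key where they are.

Things in the scene. Friction and masses are not known exactly. Their poses are not given: they have to be found in the camera images.
- gauge: Sizing gauge fixed to the bench: grey base plate, x -115 to 105 mm, y -160 to 160 mm, its top (the pawn stands on it) at z = 12 mm. Origin on the bench; x points about to the robot's right, to the hood's hinge, y about away from the robot, from the sliding to the fixed jaw, z up. A steel bar runs along y at x = 40 mm. Hinge posts 134 mm high at x = 90, y = -165 and 165 mm.
- hood (a joint): Angle of the clear hood (rad): 0 closed (level), 2.1 fully open, leaning back beyond its hinge against a stop. Spring and weight (0.6 kg) hold it shut: about 6 N straight up at the bar start it moving. Let go below about 1.2 rad it falls shut; beyond about 1.3 rad the spring throws it fully open and holds it.
- hood_bar (a point): Middle of the hood's lifting bar: dark steel round bar, 12 mm thick, 180 mm long, parallel to the gauge's y, on end struts 90 mm either side, out from the hood's free edge (the robot's left), 115 mm above the bench when closed. Clear gap of 34 mm between bar and hood frame. Below that frame hangs a clear apron, 70 mm long, leaning inwards (away from the bar) by 0.42 rad.
- hood_hinge (a point): Middle of the hood's hinge axis (parallel to the gauge's y), 115 mm above the bench. The bar travels on an arc of 225 mm radius about it, up and then over to the robot's right. The hood is 310 mm wide, 185 mm deep; its clear sides hang 64 mm down.
- jaw (a joint): Travel of the sliding jaw (m), 0 to 0.11, growing towards the fixed jaw; its face is at y = -75 mm + travel in the gauge's frame. The two jaws are 70 mm apart, just touching the pawn's foot on both sides, at 0.090. About 2.5 N slide it and it stays where it is left; pushing the pawn along adds 1 to 5 N.
- jaw_back (a point): Point on the sliding jaw's back, the flat side to push (towards +y of the gauge), 50 mm above the bench, in line with the pawn (gauge x = -30 mm). The jaw is a steel plate 20 mm thick, from x -75 to 50 mm and 14 to 74 mm above the bench. A dark block at x 20 to 60 mm carries it on the bar and stands 25 mm out behind its back.
- fixed_face (a point): Point on the inner face of the fixed jaw (a steel plate like the sliding one), at x = -30, y = 85 mm in the gauge's frame, 50 mm above the bench.
- pawn_center (a point): Half-way up the axis of the speckled soapstone pawn (85 mm high, about 0.4 kg) that stands upright between the jaws on the gauge's plate, 7 to 26 mm off the fixed jaw. Its foot is a disc of 70 mm diameter, 22 mm high; its head is 32 mm across.
- pawn: The same pawn; origin under the middle of its foot, z along its axis.
- bowls: Bystander: nest of three soapstone bowls, 150 mm across, 71 mm high, to one side of the gauge. Origin under its middle.
- tortoise: Bystander: pink soapstone tortoise, 140 mm long, 54 mm high, to one side of the gauge. Origin under its middle.
- chuck_key: Bystander: brass T-shaped drill chuck key, 92 mm long, lying to the right of the gauge's near end. Origin under its cross bar.

How it is judged:
On the way, in this order (a step that is already met when the one before it is completed fails the run):
1. the hood stands fully open by itself, untouched (value of joint hood above 1.95 rad and contact force between the fingers and hood below 0.1 N), for 0.3 s.
2. the sliding jaw is closed on the pawn, which stands against the fixed jaw (value of joint jaw above 0.0865 m and y of pawn_center in the frame of gauge above 0.0465 m and x of pawn_center in the frame of gauge between -0.06 and 0 m and angle between pawn_center's own z axis and vertical below 0.06 rad and height (world z) of pawn_center below 0.06 m), for 0.2 s.
At the end, for the whole second after the job is handed in: The hood rests open beyond 1.95 rad by itself; the jaw's travel is over 86.5 mm, the pawn's axis is within 38.5 mm of the fixed jaw's face and 30 mm of the jaws' middle line (x = -30 mm); the pawn stands upright (0.06 rad) on the plate, at rest; nothing else has moved over 20 mm (all of step 2 and value of joint hood above 1.95 rad and linear speed of pawn below 0.02 m/s); the robot touches nothing.
It fails at once if the pawn is squeezed or struck harder than 45 N by the sliding jaw (contact force between jaw and pawn above 45 N).
It fails at once if the pawn is knocked over (angle between pawn_center's own z axis and vertical above 0.4 rad).
It fails at once if the bowls, the tortoise or the chuck key are moved by more than 20 mm (distance of any of bowls, tortoise, chuck_key from where it was at the start of the episode above 0.02 m).
It also fails if it takes over 56 s, if anything falls off the work surface, if the arm or the gripper's body presses on something with over 40 N, if the wrist force passes 120 N, or if a joint passes its speed limit or range.

## Working session

There is one attempt and no reset: what is moved stays moved. The work goes in short steps, Python scripts to look and compute and a tool call to move; the robot and the scene stay as the last step left them, time stands still between calls to the robot, and variables do not carry over. Pictures are saved under pics/ and viewed, at most 10 in all, crops included, and the job is handed in when it is done.

Besides the shell and the picture viewer there is one more tool, called after "Request:" as name(argument=value, ...), one argument or row to a line, values as JSON. carry_out: Moves the arm, as the interface text tells. Its arguments: {"type":"object","properties":{"steps":{"type":"array","items":{"type":"array","items":{"type":"number"}}},"force":{"type":"number"}},"required":["steps"]}

```bash
ls; mkdir -p pics; python3 - <<'E'
from workcell import arm, read_camera, get_calibration, nets
import cv2, numpy as np
o=arm.get_obs(); print({k:np.round(v,3) for k,v in o.items()}, arm.tip_extent)
ims=[]
for c in ("scene","top"):
    p,d=read_camera(c); ims.append(p); cv2.imwrite(f"pics/{c}0.png",p)
    k=get_calibration(c); print(c,k["eye"],k["attitude"],k["K"])
    for n in ("gauge","hood_bar","hood_hinge","jaw_back","fixed_face","pawn_center","jaw","bowls","tortoise","chuck_key"):
        try: print(n,[(np.round(r["at"],3).tolist(),round(float(r["score"]),2)) for r in nets.find_in(c,n)[:2]])
        except Exception as e: print(n,e)
E
```

```text
pics
{'t': np.float64(0.0), 'joint_positions': array([ 1.058,  0.492,  1.559, -0.   ,  1.092, -0.106]), 'dq': array([ 0.001, -0.   , -0.   , -0.001,  0.001, -0.001]), 'joint_efforts': array([-1.0000e-03, -6.1846e+01, -2.6159e+01, -0.0000e+00,  4.0000e-03,
       -0.0000e+00]), 'position': array([0.247, 0.574, 0.404]), 'tcp_rot': array([-0.   ,  0.202,  0.979, -0.001]), 'contact_force': array([ 0.05 , -0.64 ,  0.322]), 'wrist_torque': array([-0.028, -0.041,  0.03 ]), 'finger_force': np.float64(0.0), 'opening': np.float64(0.998)} 0.1734
scene [1.04234208 0.68648049 0.92424181] [-0.11355225  0.28250891  0.87900605 -0.36693727] [[507.93895416   0.         276.45217958]
 [  0.         507.93895416 209.29492731]
 [  0.           0.           1.        ]]
gauge [([0.616, 0.105, 0.12], 0.65)]
hood_bar [([0.601, 0.088, 0.116], 0.69)]
hood_hinge [([0.618, 0.104, 0.116], 0.72)]
jaw_back [([0.516, 0.127, 0.037], 0.58)]
fixed_face [([0.617, 0.101, 0.117], 0.96), ([0.518, 0.127, 0.036], 0.56)]
pawn_center [([0.615, 0.104, 0.116], 0.43)]
jaw [([0.557, 0.428, 0.038], 0.41)]
bowls [([0.723, -0.218, 0.054], 0.78)]
tortoise [([0.558, 0.426, 0.038], 0.92)]
chuck_key [([0.478, -0.177, 0.011], 0.46)]
top [0.44760598 0.01937404 1.28627569] [-0.04136811  0.70894171 -0.70341463  0.02996992] [[526.18571564   0.         281.69332364]
 [  0.         526.18571564 210.62212966]
 [  0.           0.           1.        ]]
gauge [([0.574, 0.066, 0.116], 0.6), ([0.723, -0.213, 0.047], 0.57)]
hood_bar [([0.573, 0.072, 0.121], 0.7)]
hood_hinge [([0.576, 0.071, 0.118], 0.83)]
jaw_back [([0.547, 0.412, 0.043], 0.65)]
fixed_face [([0.574, 0.064, 0.119], 0.72), ([0.721, -0.217, 0.049], 0.29)]
pawn_center [([0.574, 0.069, 0.119], 0.47)]
jaw []
bowls [([0.722, -0.216, 0.048], 0.98)]
tortoise [([0.543, 0.412, 0.044], 0.88)]
chuck_key [([0.48, -0.179, 0.008], 0.56)]
```

View pics/scene0.png

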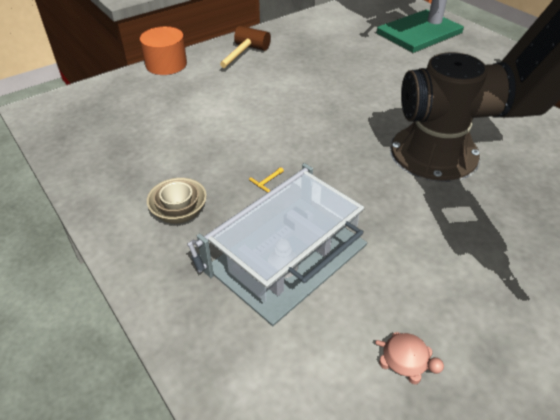

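View pics/top0.png

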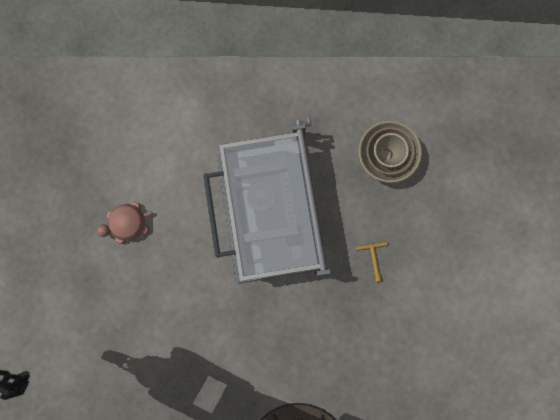

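The scene view shows the closed hood with its bar on the side facing the tortoise. In the top view the bar runs from about (208,175) to (218,256), and the hinge posts are near (301,124) and (324,271). Next I fit the gauge frame.

```bash
cat > h.py <<'E'
from workcell import arm, read_camera, get_calibration, nets
import cv2, numpy as np
from scipy.spatial.transform import Rotation as R
def rot(q): return R.from_quat([q[1],q[2],q[3],q[0]])
def on_plane(cam,px,z):
    k=get_calibration(cam); K=k["K"]
    a=np.array(k["attitude"]); Rm=rot(a).as_matrix() if a.ndim==1 else a
    d=Rm@np.linalg.inv(K)@np.array([px[0],px[1],1.0]); e=np.array(k["eye"])
    return e+d*(z-e[2])/d[2]
E
python3 - <<'E'
from h import *
p,d=read_camera("top")
hsv=p.astype(int).sum(2)
# bar mask: dark pixels near bar
m=np.zeros(p.shape[:2],bool); m[180:252,200:226]=True
dk=m&(hsv<190)
ys,xs=np.nonzero(dk); print(len(xs))
P=np.array([on_plane("top",(x,y),.121) for x,y in zip(xs,ys)])
vx,vy,x0,y0=cv2.fitLine(P[:,:2].astype(np.float32),cv2.DIST_HUBER,0,.01,.01).ravel()
print("bar line dir",vx,vy,"ang",np.degrees(np.arctan2(vy,vx)),"pt",x0,y0)
for n,px,z in [("bar far",(208,173.5),.115),("bar near",(218,257),.115),("hoodFL",(221,146),.115),("hoodFR",(299,132),.115),("hoodNR",(323,268),.115),("hoodNL",(239,279),.115),("postF",(301,124),.134),("postN",(324,271),.134)]:
    print(n,np.round(on_plane("top",px,z),4))
big=cv2.resize(p[105:295,190:345],None,fx=4,fy=4,interpolation=cv2.INTER_CUBIC)[:600+160]
cv2.imwrite("pics/crop.png",cv2.resize(big,(490,600)))
for n in ("hood_bar","hood"):
  r=nets.regions_of("top",n); print(n,[(x["score"],x["pixels"].sum(),cv2.minAreaRect(np.argwhere(x["pixels"])[:,::-1].astype(np.float32))) for x in r[:2]])
E
```

```text
133
bar line dir 0.9857193 0.16839659 ang 9.694607 pt 0.5629117 0.19350767
bar far [0.6493 0.206  0.115 ]
bar near [0.4616 0.1794 0.115 ]
hoodFL [0.7126 0.1779 0.115 ]
hoodFR [0.7459 0.001  0.115 ]
hoodNR [ 0.4393 -0.0536  0.115 ]
hoodNL [0.4135 0.1319 0.115 ]
postF [ 0.7593 -0.003   0.134 ]
postN [ 0.433  -0.0546  0.134 ]
hood_bar [(0.76, np.int64(12629), ((263.4878845214844, 200.5355224609375), (151.88131713867188, 113.28536224365234), 82.27816772460938))]
hood [(0.6, np.int64(12585), ((262.4692687988281, 200.7538604736328), (151.69448852539062, 113.86388397216797), 82.87498474121094))]
```

View pics/crop.png

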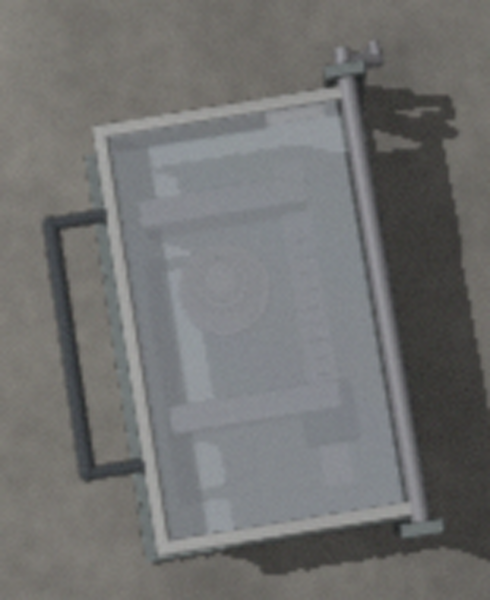

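The crop shows the bar, the clear gap and both jaws under the hood, with the pawn near the far (fixed) jaw. The hood corners, posts and bar agree on a yaw of about 9.8°. Bar middle is about (0.555, 0.192), hinge about (0.594, -0.029) and gauge origin about (0.578, 0.060). Now the approach move.

```bash
python3 - <<'E'
from h import *
o=arm.get_obs(); R0=rot(o["tcp_rot"]); print(R0.as_matrix().round(3))
a=np.radians(9.8); gx=np.array([np.sin(a),-np.cos(a),0])
for s in (1,-1):
    y=s*gx; z=np.array([0,0,-1.]); M=np.column_stack([np.cross(y,z),y,z])
    print(s,((R.from_matrix(M)*R0.inv()).as_rotvec(degrees=True)/6).round(2))
print(((np.array([.555,.192,.27])-o["position"])*100).round(2))
E
```

```text
[[-0.918  0.396  0.   ]
 [ 0.396  0.918  0.   ]
 [ 0.     0.    -1.   ]]
1 [  0.     0.   -24.48]
-1 [-0.    0.    5.52]
[ 30.77 -38.2  -13.48]
```

Request:
carry_out(
  steps=[
    [5.1,-6.4,0,0.9,0,0,1],
    [10,-12.7,0,0,0,1.8,0.37],
    [15.4,-19.1,-1,0,0,2.8,0.37],
    [20.5,-25.5,-2,0,0,3.7,0.37],
    [25.6,-31.8,-3.5,0,0,4.6,0.37],
    [30.8,-38.2,-5.5,0,0,5.5,0.37],
    [30.8,-38.2,-5.5,0,0,5.5,0.37],
    [30.8,-38.2,-5.5,0,0,5.5,0.37],
    [30.8,-38.2,-5.5,0,0,5.5,0.37],
  ],
  force=50,
)

```text
t: 2.38
position: [0.5571, 0.1891, 0.3487]
tcp_rot: [-0.0, -0.082, 0.997, -0.0]
contact_force: [-0.5, -0.2, 1.1]
opening: 0.367
finger_force: 0.0
```

```bash
python3 - <<'E'
from h import *
o=arm.get_obs(); print(o["t"],o["position"].round(4),o["opening"]); print(rot(o["tcp_rot"]).as_matrix().round(3))
p,d=read_camera("wrist"); cv2.imwrite("pics/w1.png",p)
print(get_calibration("wrist"))
E
```

```text
2.375 [0.5571 0.1891 0.3487] 0.3665869483077342
[[-0.986 -0.164 -0.001]
 [-0.164  0.986 -0.   ]
 [ 0.001 -0.    -1.   ]]
{'K': array([[325.1922621 ,   0.        , 280.66001029],
       [  0.        , 325.1922621 , 205.7126964 ],
       [  0.        ,   0.        ,   1.        ]]), 'eye': array([0.47845247, 0.17798792, 0.31869253]), 'attitude': array([0.09989177, 0.63803959, 0.75426969, 0.11833994])}
```

View pics/w1.png

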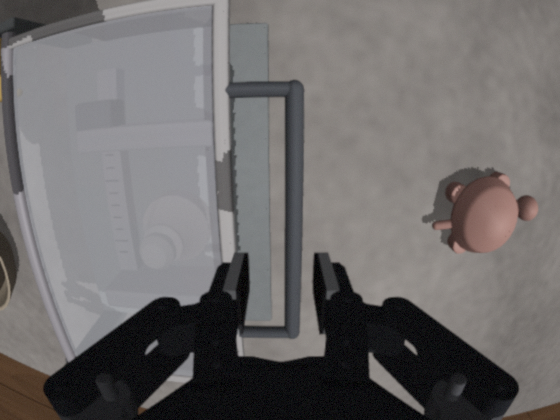

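The wrist view shows the bar running vertically at column 295 and centred between the fingers, which stand at columns 238 and 322. The bar ends are near rows 88 and 331. I check this against geometry before descending.

```bash
python3 - <<'E'
from h import *
print(arm.get_obs()["position"].round(4))
k=get_calibration("wrist"); K=k["K"]; Rm=rot(k["attitude"]).as_matrix()
for px in [(296.5,88),(295,150),(294,200),(293.5,250),(292,331)]:
    v=np.array([px[0]-K[0,2],px[1]-K[1,2]]); r=np.hypot(*v); t=r/K[0,0]
    d=Rm@np.array([*(v/r*np.sin(t)),np.cos(t)]); e=k["eye"]
    print((e+d*(.115-e[2])/d[2]).round(4))
E
```

```text
[0.556  0.1906 0.3492]
[0.4665 0.1859 0.115 ]
[0.5052 0.1917 0.115 ]
[0.5377 0.1969 0.115 ]
[0.5733 0.203  0.115 ]
[0.6449 0.2152 0.115 ]
```

Request:
carry_out(
  steps=[
    [0,0.5,-2,0,0,0,0.37],
    [0,0.5,-3.6,0,0,0,0.37],
    [0,0.5,-3.6,0,0,0,0.37],
    [0,0.5,-3.6,0,0,0,0.37],
  ],
)

```text
t: 2.92
position: [0.5552, 0.1974, 0.3142]
tcp_rot: [0.0, -0.085, 0.996, 0.0]
contact_force: [0.5, 0.6, 0.0]
opening: 0.371
finger_force: 0.0
```

```bash
python3 - <<'E'
from h import *
p,d=read_camera("wrist"); print(arm.get_obs()["position"].round(4))
cv2.imwrite("pics/w2.png",p)
k=get_calibration("wrist"); K=k["K"]; Rm=rot(k["attitude"]).as_matrix()
g=p.astype(int).sum(2)
for r in (110,140,170,200,230):
    row=g[r,255:345]; cs=np.nonzero(row<210)[0]+255
    c=np.median(cs); v=np.array([c-K[0,2],r-K[1,2]]); rr=np.hypot(*v); t=rr/K[0,0]
    q=Rm@np.array([*(v/rr*np.sin(t)),np.cos(t)]); e=k["eye"]
    print(r,cs.min(),cs.max(),len(cs),(e+q*(.115-e[2])/q[2]).round(4), d[r,int(c)])
E
```

```text
[0.5553 0.1973 0.3144]
110 270 275 6 [0.4815 0.1809 0.115 ] 0.15776514
140 270 276 7 [0.4969 0.1837 0.115 ] 0.16268049
170 270 275 6 [0.5127 0.1861 0.115 ] 0.16642396
200 271 290 20 [0.5284 0.1931 0.115 ] 0.16923033
230 271 290 20 [0.5457 0.196  0.115 ] 0.1749965
```

View pics/w2.png

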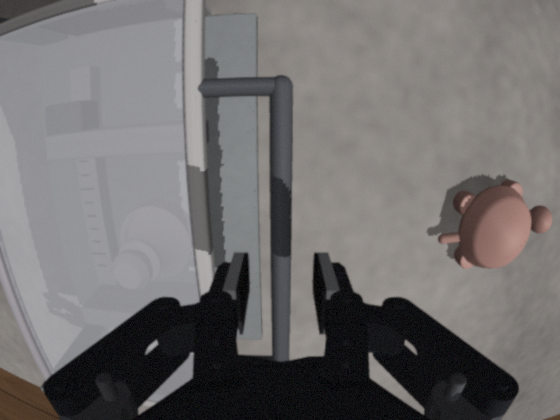

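The bar at column 281 is now centred between the fingers, and the inner finger lines up with the clear gap. I descend and close.

Request:
carry_out(
  steps=[
    [0,0,-2.5,0,0,0,0.37],
    [0,0,-4.7,0,0,0,0.37],
    [0,0,-4.7,0,0,0,0.37],
    [0,0,-4.7,0,0,0,0],
    [0,0,-4.7,0,0,0,0],
    [0,0,-4.7,0,0,0,0],
    [0,0,-4.7,0,0,0,0],
  ],
  force=50,
)

```text
t: 3.85
position: [0.5554, 0.1972, 0.2679]
tcp_rot: [0.001, -0.084, 0.996, 0.0]
contact_force: [-0.5, 2.6, 7.2]
opening: 0.121
finger_force: 49.0
```

```bash
python3 - <<'E'
from h import *
o=arm.get_obs(); print(o["position"].round(4))
a=np.radians(9.7); gx=np.array([np.sin(a),-np.cos(a)])
for th in np.arange(0,2.11,.15):
    s=.225*(1-np.cos(th)); print(round(th,2),(100*s*gx).round(1),round(22.5*np.sin(th),1))
E
```

```text
[0.5554 0.1972 0.2679]
0.0 [ 0. -0.] 0.0
0.15 [ 0.  -0.2] 3.4
0.3 [ 0.2 -1. ] 6.6
0.45 [ 0.4 -2.2] 9.8
0.6 [ 0.7 -3.9] 12.7
0.75 [ 1. -6.] 15.3
0.9 [ 1.4 -8.4] 17.6
1.05 [  1.9 -11.1] 19.5
1.2 [  2.4 -14.1] 21.0
1.35 [  3.  -17.3] 22.0
1.5 [  3.5 -20.6] 22.4
1.65 [  4.1 -23.9] 22.4
1.8 [  4.7 -27.2] 21.9
1.95 [  5.2 -30.4] 20.9
2.1 [  5.7 -33.4] 19.4
```

Request:
carry_out(
  steps=[
    [0,-0.1,1.7,0,0,0,0],
    [0,-0.2,3.4,0,0,0,0],
    [0.1,-0.6,5.0,0,0,0,0],
    [0.2,-1.0,6.6,0,0,0,0],
    [0.3,-1.6,8.2,0,0,0,0],
    [0.4,-2.2,9.8,0,0,0,0],
    [0.4,-2.2,9.8,0,0,0,0],
  ],
)

```text
t: 4.72
position: [0.559, 0.1757, 0.3662]
tcp_rot: [0.001, -0.084, 0.996, 0.001]
contact_force: [-1.2, 12.0, -0.5]
opening: 0.122
finger_force: 49.2
```

Request:
carry_out(
  steps=[
    [0.1,-0.8,1.5,0,0,0,0],
    [0.3,-1.7,2.9,0,0,0,0],
    [0.4,-2.7,4.2,0,0,0,0],
    [0.6,-3.8,5.5,0,0,0,0],
    [0.8,-5.0,6.7,0,0,0,0],
    [1.0,-6.2,7.8,0,0,0,0],
    [1.2,-7.5,8.8,0,0,0,0],
    [1.5,-8.9,9.7,0,0,0,0],
    [1.5,-8.9,9.7,0,0,0,0],
  ],
)

```text
t: 5.85
position: [0.5734, 0.0871, 0.4663]
tcp_rot: [0.003, -0.084, 0.996, 0.002]
contact_force: [-8.4, 17.4, 28.3]
opening: 0.118
finger_force: 52.2
```

Request:
carry_out(
  steps=[
    [0,0.1,0.4,0,0,0,0],
    [0.2,-1.4,1.2,0,0,0,0],
    [0.5,-2.9,1.9,0,0,0,0],
    [0.5,-2.9,1.9,0,0,0,0],
  ],
)

```text
t: 6.35
position: [0.5792, 0.0565, 0.4826]
tcp_rot: [0.001, -0.084, 0.996, 0.001]
contact_force: [-0.4, 5.0, 10.2]
opening: 0.115
finger_force: 50.3
```

Request:
carry_out(
  steps=[
    [0.3,-1.6,0.6,0,0,0,0],
    [0.6,-3.2,1.1,0,0,0,0],
    [0.8,-4.8,1.4,0,0,0,0],
    [1.1,-6.5,1.5,0,0,0,0],
    [1.4,-8.1,1.5,0,0,0,0],
    [1.7,-9.8,1.5,0,0,0,0],
    [1.7,-9.8,1.5,0,0,0,0],
  ],
)

```text
t: 7.22
position: [0.5965, -0.0428, 0.4956]
tcp_rot: [-0.0, -0.084, 0.996, -0.0]
contact_force: [1.6, -1.5, 4.6]
opening: 0.118
finger_force: 53.9
```

Request:
carry_out(
  steps=[
    [0.3,-1.6,-0.2,0,0,0,0],
    [0.6,-3.3,-0.5,0,0,0,0],
    [0.8,-4.9,-0.9,0,0,0,0],
    [1.1,-6.5,-1.4,0,0,0,0],
    [1.3,-8.0,-2.0,0,0,0,0],
    [1.3,-8.0,-2.0,0,0,0,0],
    [1.3,-8.0,-2.0,0,0,0,0.5],
    [1.3,-8.0,-2.0,0,0,0,0.5],
    [1.3,-8.0,-2.0,0,0,0,0.5],
  ],
)

```text
t: 8.35
position: [0.6092, -0.1212, 0.4755]
tcp_rot: [-0.0, -0.085, 0.996, -0.0]
contact_force: [-0.1, -3.5, -2.9]
opening: 0.498
finger_force: 1.4
```

Request:
carry_out(
  steps=[
    [0,0,2,0,0,0,0.5],
    [0,0,5,0,0,0,0.5],
    [0,0,8,0,0,0,0.5],
    [0,0,8,0,0,0,0.5],
    [0,0,8,0,0,0,0.5],
  ],
)

```text
t: 8.98
position: [0.6091, -0.1207, 0.5551]
tcp_rot: [-0.0, -0.085, 0.996, 0.0]
contact_force: [0.5, 0.9, 0.3]
opening: 0.503
finger_force: 0.0
```

```bash
python3 - <<'E'
from h import *
o=arm.get_obs(); print(o["t"],o["position"].round(4),o["contact_force"].round(1))
p,d=read_camera("scene"); cv2.imwrite("pics/s2.png",p)
E
```

```text
8.975 [ 0.6091 -0.1207  0.5551] [0.5 0.9 0.3]
```

View pics/s2.png

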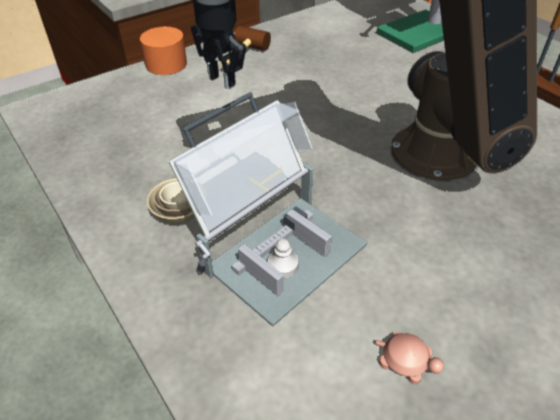

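The hood stands fully open, with the gripper clear above it at about (225,50) in the picture. The jaws and pawn, at about (284,262), are exposed. Next I measure the jaw and pawn.

```bash
python3 - <<'E'
from h import *
O=np.array([.5775,.0635]); a=np.radians(9.7); gy=np.array([np.cos(a),np.sin(a)]); gx=np.array([np.sin(a),-np.cos(a)])
for c in ("scene","top"):
    p,d=read_camera(c)
    for n in ("hood_bar","jaw_back","fixed_face","pawn_center"):
        print(c,n,[(np.round(r["at"],3).tolist(),round(float(r["score"]),2),[round(float((r["at"][:2]-O)@v),3) for v in (gx,gy)]) for r in nets.find_in(c,n)[:2]])
    k=get_calibration(c); K=k["K"]; Rm=rot(k["attitude"]).as_matrix()
    v,u=np.mgrid[0:420,0:560]; ray=np.stack([(u-K[0,2])/K[0,0],(v-K[1,2])/K[1,1],np.ones_like(u)],-1)*d[...,None]
    W=ray@Rm.T+k["eye"]; gX=(W[...,:2]-O)@gx; gY=(W[...,:2]-O)@gy
    m=(d>0)&(abs(W[...,2]-.074)<.006)&(gX>-.1)&(gX<.03)&(abs(gY)<.13)
    h,e=np.histogram(gY[m],bins=np.arange(-.13,.131,.005)); print([(round(x,3),int(n)) for x,n in zip(e,h) if n])
    for s in (-1,1):
        q=m&(gY*s>.07); 
        if q.sum(): print(s,"gX",np.percentile(gX[q],[2,98]).round(3),"gY",np.percentile(gY[q],[2,50,98]).round(3))
    w=(d>0)&(W[...,2]>.082)&(W[...,2]<.11)&(gX>-.1)&(gX<.03)&(abs(gY)<.1)
    if w.sum(): print("pawn head",np.median(gX[w]),np.median(gY[w]),w.sum())
    if c=="top": cv2.imwrite("pics/top2.png",cv2.resize(p[105:295,190:345],None,fx=3,fy=3,interpolation=cv2.INTER_CUBIC))
E
```

```text
scene hood_bar [([0.616, -0.062, 0.201], 0.84, [0.13, 0.017]), ([0.741, -0.23, 0.053], 0.4, [0.317, 0.112])]
scene jaw_back [([0.521, 0.074, 0.057], 0.75, [-0.02, -0.053])]
scene fixed_face [([0.608, -0.025, 0.12], 0.86, [0.092, 0.015])]
scene pawn_center [([0.616, 0.108, 0.042], 0.7, [-0.037, 0.046]), ([0.525, 0.073, 0.06], 0.53, [-0.018, -0.05])]
[(np.float64(-0.07), 20), (np.float64(-0.065), 72), (np.float64(-0.06), 77), (np.float64(-0.055), 73), (np.float64(-0.05), 75), (np.float64(-0.045), 3), (np.float64(0.02), 3), (np.float64(0.025), 5), (np.float64(0.03), 7), (np.float64(0.035), 6), (np.float64(0.04), 13), (np.float64(0.045), 21), (np.float64(0.05), 15), (np.float64(0.055), 2), (np.float64(0.085), 36), (np.float64(0.09), 89), (np.float64(0.095), 93), (np.float64(0.1), 93), (np.float64(0.105), 77)]
1 gX [-0.074  0.027] gY [0.088 0.099 0.108]
pawn head -0.026865714140293893 0.04200171515852491 144
top hood_bar [([0.67, -0.044, 0.275], 0.89, [0.122, 0.074]), ([0.514, 0.046, 0.075], 0.15, [0.007, -0.066])]
top jaw_back [([0.514, 0.041, 0.074], 0.69, [0.011, -0.067])]
top fixed_face [([0.606, 0.026, 0.011], 0.89, [0.042, 0.022])]
top pawn_center [([0.609, 0.087, 0.039], 0.86, [-0.018, 0.035])]
[(np.float64(-0.07), 75), (np.float64(-0.065), 92), (np.float64(-0.06), 98), (np.float64(-0.055), 93), (np.float64(-0.05), 26), (np.float64(0.015), 9), (np.float64(0.02), 15), (np.float64(0.025), 8), (np.float64(0.03), 6), (np.float64(0.035), 5), (np.float64(0.04), 5), (np.float64(0.045), 2), (np.float64(0.05), 2), (np.float64(0.08), 1), (np.float64(0.085), 99), (np.float64(0.09), 91), (np.float64(0.095), 90), (np.float64(0.1), 95), (np.float64(0.105), 10)]
1 gX [-0.072  0.028] gY [0.086 0.095 0.105]
pawn head -0.022301751741975507 0.03443330771461828 153
```

View pics/top2.png

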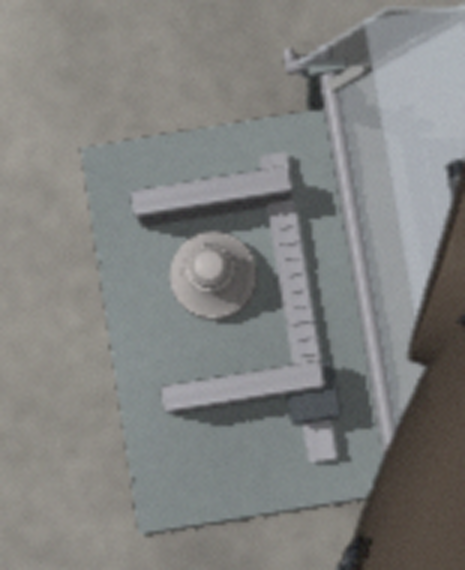

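In the crop, the fixed jaw is at the top, the pawn at (213,270), and the sliding jaw at about row 390. Its dark block is to the right. The depth data give the fixed jaw at y 85.5–105.5 mm, which confirms the frame. The sliding jaw's back is at about -69 mm, so travel is about 26 mm, and the pawn is at y≈36. I move behind the jaw.

Request:
carry_out(
  steps=[
    [-3.5,4.5,0,0,0,0,0],
    [-7,9.5,0,0,0,0,0],
    [-10.5,14.5,0,0,0,0,0],
    [-14,19.6,0,0,0,0,0],
    [-14,19.6,-6,0,0,0,0],
    [-14,19.6,-12,0,0,0,0],
    [-14,19.6,-18,0,0,0,0],
    [-14,19.6,-23,0,0,0,0],
    [-14,19.6,-26,0,0,0,0],
    [-14,19.6,-26,0,0,0,0],
  ],
)

```text
t: 10.78
position: [0.4692, 0.075, 0.2944]
tcp_rot: [-0.002, -0.084, 0.996, 0.0]
contact_force: [0.0, 0.2, 0.6]
opening: -0.001
finger_force: 0.0
```

Request:
carry_out(
  steps=[
    [0,0,-3,0,0,0,0],
    [0,0,-6,0,0,0,0],
    [0,0,-8.1,0,0,0,0],
    [0,0,-8.1,0,0,0,0],
    [0,0,-8.1,0,0,0,0],
  ],
)

```text
t: 11.4
position: [0.4697, 0.075, 0.2162]
tcp_rot: [0.001, -0.084, 0.996, -0.0]
contact_force: [-0.0, -0.4, -0.4]
opening: 0.001
finger_force: 0.0
```

Request:
carry_out(
  steps=[
    [0.5,0.1,0,0,0,0,0],
    [1.0,0.2,0,0,0,0,0],
    [1.5,0.25,0,0,0,0,0],
    [2.0,0.3,0,0,0,0,0],
    [2.3,0.4,0,0,0,0,0],
    [2.6,0.4,0,0,0,0,0],
    [2.9,0.5,0,0,0,0,0],
    [3.2,0.5,0,0,0,0,0],
    [3.5,0.6,0,0,0,0,0],
    [3.8,0.6,0,0,0,0,0],
  ],
)

```text
t: 12.65
position: [0.5073, 0.0811, 0.2147]
tcp_rot: [-0.0, -0.084, 0.996, 0.0]
contact_force: [-3.9, 2.0, -0.7]
opening: -0.001
finger_force: 1.3
```

Request:
carry_out(
  steps=[
    [0.3,0.05,0,0,0,0,0],
    [0.6,0.1,0,0,0,0,0],
    [0.9,0.15,0,0,0,0,0],
    [1.2,0.2,0,0,0,0,0],
    [1.5,0.25,0,0,0,0,0],
    [1.8,0.3,0,0,0,0,0],
    [2.1,0.35,0,0,0,0,0],
    [2.4,0.4,0,0,0,0,0],
    [2.7,0.45,0,0,0,0,0],
    [3.0,0.5,0,0,0,0,0],
  ],
)

```text
t: 13.9
position: [0.5375, 0.086, 0.2147]
tcp_rot: [-0.0, -0.084, 0.996, 0.0]
contact_force: [-3.6, 1.5, -1.2]
opening: 0.001
finger_force: 1.3
```

Request:
carry_out(
  steps=[
    [0.1,0.02,0,0,0,0,0],
    [0.2,0.03,0,0,0,0,0],
    [0.3,0.05,0,0,0,0,0],
    [0.4,0.07,0,0,0,0,0],
    [0.5,0.08,0,0,0,0,0],
    [0.6,0.1,0,0,0,0,0],
    [0.7,0.12,0,0,0,0,0],
    [0.8,0.13,0,0,0,0,0],
    [0.9,0.15,0,0,0,0,0],
    [1.0,0.17,0,0,0,0,0],
  ],
)

```text
t: 15.15
position: [0.5469, 0.0876, 0.2148]
tcp_rot: [-0.001, -0.085, 0.996, 0.0]
contact_force: [-6.3, -1.8, 2.8]
opening: 0.004
finger_force: 3.1
```

```bash
cat > m.py <<'E'
from h import *
O=np.array([.5775,.0635]); a=np.radians(9.7); gy=np.array([np.cos(a),np.sin(a)]); gx=np.array([np.sin(a),-np.cos(a)])
o=arm.get_obs(); print("tool",(o["position"][:2]-O)@gx,(o["position"][:2]-O)@gy,o["contact_force"].round(1),o["t"])
for c in ("scene","top"):
    p,d=read_camera(c); k=get_calibration(c); K=k["K"]; Rm=rot(k["attitude"]).as_matrix()
    v,u=np.mgrid[0:420,0:560]; ray=np.stack([(u-K[0,2])/K[0,0],(v-K[1,2])/K[1,1],np.ones_like(u)],-1)*d[...,None]
    W=ray@Rm.T+k["eye"]; gX=(W[...,:2]-O)@gx; gY=(W[...,:2]-O)@gy
    m=(d>0)&(abs(W[...,2]-.074)<.006)&(gX>-.08)&(gX<.05)
    j=m&(gX<-.055)|m&(gX>0)
    for n,q in (("jaw",j&(gY<.045)&(gY>-.1)),("fix",j&(gY>.07)&(gY<.12))):
        if q.sum()>5: print(c,n,q.sum(),np.percentile(gY[q],[3,50,97]).round(4))
    w=(d>0)&(W[...,2]>.085)&(W[...,2]<.11)&(gX>-.07)&(gX<.01)&(gY>.015)&(gY<.08)
    if w.sum(): print(c,"head",np.median(gX[w]).round(4),np.median(gY[w]).round(4),w.sum())
    cv2.imwrite(f"pics/m_{c}.png",p)
E
python3 m.py
```

```text
tool -0.028923857792220314 -0.026057706842467387 [-6.3 -1.8  2.8] 15.15
scene jaw 219 [-0.0139 -0.0037  0.0048]
scene fix 252 [0.0884 0.0988 0.1075]
scene head -0.0265 0.0438 127
top jaw 25 [-0.0162 -0.007   0.0027]
top fix 256 [0.086  0.0954 0.1053]
top head -0.0222 0.0491 19
```

Both cameras agree that about 12.4 mm of travel remains. I'm pushing on slowly.

Request:
carry_out(
  steps=[
    [0.1,0.02,0,0,0,0,0],
    [0.2,0.03,0,0,0,0,0],
    [0.3,0.05,0,0,0,0,0],
    [0.4,0.07,0,0,0,0,0],
    [0.5,0.08,0,0,0,0,0],
    [0.6,0.1,0,0,0,0,0],
    [0.7,0.12,0,0,0,0,0],
    [0.8,0.13,0,0,0,0,0],
    [0.9,0.15,0,0,0,0,0],
  ],
)

```text
t: 16.38
position: [0.5559, 0.0891, 0.2147]
tcp_rot: [-0.001, -0.084, 0.996, 0.0]
contact_force: [-6.4, -0.9, 2.4]
opening: 0.001
finger_force: 3.1
```

```bash
python3 m.py
```

```text
tool -0.028898444673076715 -0.016937116431619048 [-6.4 -0.9  2.4] 16.375
scene jaw 225 [-0.0051  0.0056  0.0146]
scene fix 240 [0.0886 0.0987 0.1076]
scene head -0.0256 0.0517 124
top jaw 26 [-0.0109  0.0006  0.0107]
top fix 257 [0.0858 0.0954 0.1053]
top head -0.0186 0.0592 14
```

Request:
carry_out(
  steps=[
    [0.05,0.01,0,0,0,0,0],
    [0.1,0.02,0,0,0,0,0],
    [0.15,0.03,0,0,0,0,0],
    [0.2,0.03,0,0,0,0,0],
  ],
)

```text
t: 16.98
position: [0.5579, 0.0895, 0.2148]
tcp_rot: [-0.001, -0.084, 0.996, 0.0]
contact_force: [-6.3, -0.2, 3.0]
opening: -0.005
finger_force: 3.0
```

Request:
carry_out(
  steps=[
    [0.04,0.01,0,0,0,0,0],
    [0.04,0.01,0,0,0,0,0],
  ],
)

```text
t: 17.23
position: [0.5584, 0.0896, 0.2147]
tcp_rot: [-0.001, -0.085, 0.996, 0.0]
contact_force: [-5.6, -0.7, 2.7]
opening: 0.001
finger_force: 2.9
```

Request:
carry_out(
  steps=[
    [0.05,0.01,0,0,0,0,0],
    [0.05,0.01,0,0,0,0,0],
  ],
)

```text
t: 17.48
position: [0.5589, 0.0896, 0.2148]
tcp_rot: [-0.001, -0.084, 0.996, 0.0]
contact_force: [-5.8, -0.9, 2.2]
opening: -0.004
finger_force: 2.9
```

Request:
carry_out(
  steps=[
    [0.04,0.01,0,0,0,0,0],
    [0.04,0.01,0,0,0,0,0],
  ],
)

```text
t: 17.73
position: [0.5593, 0.0897, 0.2148]
tcp_rot: [-0.001, -0.084, 0.996, 0.0]
contact_force: [-5.7, -0.8, 2.9]
opening: 0.002
finger_force: 2.9
```

Request:
carry_out(
  steps=[
    [0.04,0.01,0,0,0,0,0],
    [0.04,0.01,0,0,0,0,0],
  ],
)

```text
t: 17.98
position: [0.5597, 0.0898, 0.2148]
tcp_rot: [-0.001, -0.085, 0.996, -0.0]
contact_force: [-6.2, -0.1, 2.2]
opening: -0.003
finger_force: 2.9
```

Request:
carry_out(
  steps=[
    [0.03,0.01,0,0,0,0,0],
    [0.03,0.01,0,0,0,0,0],
  ],
)

```text
t: 18.23
position: [0.56, 0.0898, 0.2148]
tcp_rot: [-0.001, -0.084, 0.996, -0.0]
contact_force: [-5.3, -0.7, 1.9]
opening: -0.0
finger_force: 2.9
```

```bash
python3 m.py
```

```text
tool -0.028909602135156223 -0.012829800116718174 [-5.3 -0.7  1.9] 18.225
scene jaw 219 [-0.0007  0.0096  0.0182]
scene fix 250 [0.0891 0.0987 0.1076]
scene head -0.0251 0.0553 127
top jaw 26 [-0.0037  0.005   0.015 ]
top fix 258 [0.0858 0.0949 0.1052]
top head -0.02 0.0637 11
```

Request:
carry_out(
  steps=[
    [0.04,0.01,0,0,0,0,0],
    [0.04,0.01,0,0,0,0,0],
  ],
)

```text
t: 18.58
position: [0.5603, 0.0899, 0.2148]
tcp_rot: [-0.001, -0.084, 0.996, -0.0]
contact_force: [-5.3, -2.0, 3.3]
opening: -0.0
finger_force: 3.2
```

Request:
carry_out(
  steps=[
    [0.03,0,0,0,0,0,0],
    [0.03,0,0,0,0,0,0],
  ],
)

```text
t: 18.82
position: [0.5605, 0.0899, 0.2148]
tcp_rot: [-0.001, -0.084, 0.996, -0.0]
contact_force: [-7.4, -1.6, 4.1]
opening: -0.0
finger_force: 3.9
```

Force is starting to rise, so I'm feeling forward a little more.

Request:
carry_out(
  steps=[
    [0.03,0,0,0,0,0,0],
    [0.03,0,0,0,0,0,0],
  ],
)

```text
t: 19.08
position: [0.5606, 0.0899, 0.2147]
tcp_rot: [-0.001, -0.085, 0.996, -0.0]
contact_force: [-9.0, -1.3, 4.3]
opening: 0.002
finger_force: 4.5
```

Request:
carry_out(
  steps=[
    [0.03,0.01,0,0,0,0,0],
    [0.03,0.01,0,0,0,0,0],
  ],
)

```text
t: 19.32
position: [0.5607, 0.09, 0.2148]
tcp_rot: [-0.002, -0.085, 0.996, -0.0]
contact_force: [-10.1, -2.6, 5.8]
opening: -0.001
finger_force: 5.3
```

The tool has stalled while the force climbs, so the pawn is nipped. I back off and lift clear.

Request:
carry_out(
  steps=[
    [-0.5,-0.1,0,0,0,0,0],
    [-2,-0.35,0,0,0,0,0],
    [-5,-0.8,0,0,0,0,0],
    [-7,-1.2,0,0,0,0,0],
    [-7,-1.2,6,0,0,0,0],
    [-7,-1.2,12,0,0,0,0],
    [-7,-1.2,18,0,0,0,0],
    [-7,4,22,0,0,0,0],
    [-7,9,22,0,0,0,0],
    [-7,14,22,0,0,0,0],
  ],
)

```text
t: 20.58
position: [0.4914, 0.2317, 0.4359]
tcp_rot: [0.002, -0.084, 0.996, 0.0]
contact_force: [0.1, 1.1, 0.1]
opening: 0.006
finger_force: 0.0
```

Request:
carry_out(
  steps=[
    [0,5,0,0,0,0,0],
    [0,5,0,0,0,0,0],
    [0,5,0,0,0,0,0],
    [0,5,0,0,0,0,0],
  ],
)

```text
t: 21.08
position: [0.4918, 0.2792, 0.4349]
tcp_rot: [0.0, -0.084, 0.996, 0.0]
contact_force: [-0.5, -0.4, 0.7]
opening: 0.004
finger_force: 0.0
```

```bash
python3 m.py; python3 -c "
import cv2
p=cv2.imread('pics/m_scene.png')[120:330,130:400]; cv2.imwrite('pics/end.png',cv2.resize(p,None,fx=2.6,fy=2.6,interpolation=2))"
```

```text
tool -0.22706362415779482 -0.04816322460684391 [-0.5 -0.4  0.7] 21.075
scene jaw 228 [-0.0006  0.0098  0.0184]
scene fix 253 [0.0882 0.0987 0.1076]
scene head -0.025 0.0565 124
top jaw 261 [-0.0032  0.0065  0.0157]
top fix 261 [0.086  0.095  0.1054]
top head -0.0207 0.0499 150
```

View pics/end.png

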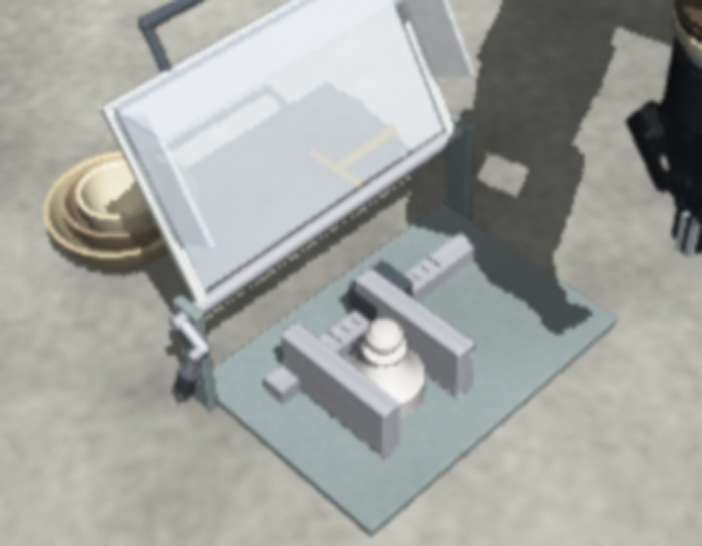

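The hood is open, the pawn stands upright at about (385,365) between both jaws, and the robot is clear. The jaw separation is about 88.5–89 mm centre to centre (nominal 90 at contact) and the pawn is at y≈50 mm. I hand in.

```bash
python3 -c "
from workcell import arm
print(arm.job_done())"
```

```text
the job is handed in; nothing more can be done
None
```

I handed the job in at about 21 s: the hood stays open by itself, the upright pawn is nipped between both jaws, and I never touched the bowls, tortoise or chuck key; no verdict came back.

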